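# Rack the drilled oak blocks by length

## Robot

A 6-joint arm with a two-finger parallel gripper is mounted at the origin on the work surface. World frame = base frame: x ahead of the robot, y to its left, z up, the work surface at z = 0. Lengths are in m, angles in rad, forces in N, time in s.
With the tool pointing down it reaches from about 0.375 to 0.9 m from the base axis. Payload 3.1 kg.
Tool frame: the origin (TCP) lies on the centre line of the jaws, within the pads' length; the fingertips stand 17 mm ahead of it and the grasp point (between the pads) lies 2 mm behind it; y points along the fingers, z is the direction in which the jaws open and shut, and the axes are right-handed (so a half turn about y gives the same grasp; the last joint's range is limited). The gripper opens to 85 mm and grips with 20 to 120 N. Pads are 22 mm wide; open, the fingers measure 114 mm over their backs; the gripper's body (76 mm by 85 mm) begins 54 mm behind the grasp point. The pads swing forward as they close: fully open they stand 13 mm farther back than shut.
Start: joints at [-1.387, 0.527, 1.433, -0, 1.181, -0.178], TCP at [0.221, -0.585, 0.248] pointing down, gripper open.
Joint ranges: [-3.08, 3.08], [-0.75, 2.2], [0.22, 2.44], [-1.43, 4.57], [0, 2.65], [-2.85, 2.85]. Speed limits (rad/s): [2.79, 2.79, 3.14, 3.14, 3.14, 3.14].

## Interface

Orientations are given as a unit quaternion [x, y, z, w].
In Python, from station import manip gives the robot as it stands.
- The arm moves only by the shell command python3 -m handwheel 'ROWS' [FORCE]. ROWS is JSON, one flat list of numbers, 7 for each row, row after row: the shift along the tool's x, y, z in cm, then the turn, a rotation vector about the tool's x, y, z in rad, then the finger opening in cm, from 0 to 8.54. A call has 1 to 10 rows; each row is the pose to reach, as a shift and turn from the pose commanded when the call began, along the tool's axes at that moment; what a row does not reach only later rows make up. A row lasts 1/12 s, in which the tool goes at most 41.7 mm and 7.16 degrees, less where a joint would pass 70% of its speed; a pose out of reach is approached as far as the arm can. A call with a gripper value outside its range is refused whole. The fingers move at their own pace and stop on an object; FORCE is the grip in N (left out, the last holds). Time passes only in rows, so rows that repeat a pose let the fingers close. It gives the time, the measured TCP pose, the force and the opening at its end, in the units of the state.
- manip.sense(): the state, without advancing time (a new reading comes with each control period).
- manip.snapshot(name): name is "scene" or "top" or "wrist"; returns a dict with "frame" (420x560x3 uint8, red, green, blue), "depth" (420x560 float32, m along the optical axis (not along the pixel's ray), 0 where there is no reading), "camera_matrix" (3x3 intrinsics, pixels), "k1" (the pictures are not rectified: a ray, as slopes to the right and down, at radius r is drawn at 1 + k1 r^2 times it, then the intrinsics apply), "rvec" (rotation vector, rad) and "tvec" (3), from world to camera coordinates, as OpenCV has them. Camera axes: x right, y down, z forward; pixel columns grow to the right and rows downward; lengths in m; the calibration is good to about 2 mm. A picture is of the moment at which its call begins.
- manip.sign_off(): hands the job in, once; it reports no verdict.
The state is a dict: "t": time; "q": joint angles; "qd": joint speeds; "tau": joint torques, N m; "tcp_pos": TCP position; "tool_rot": TCP orientation; "force": force on the tool from outside, world axes, zero at the start; "ft_torque": the same for the moment, N m; "finger_gap": opening from 0.0 (shut) to 1.0 (fully open).
Only numpy, scipy, OpenCV 4.12 (cv2) and the standard library are available. Lean on these libraries where they do the work, as an engineer would, in place of code of your own. Each camera call takes 0.05 s, during which the arm holds its last target.

## Task

Rack the four drilled oak blocks on the sloped rack in order of length: the shortest in the lane next to the green bar, then each next longer one, with the longest in the lane next to the white bar. Lay each block flat, bores up, lengthways in the middle of its own lane, slid down until its end rests against the stop, and let go. Leave the tape measure, the tin and the wrench where they are.

Things in the scene. Friction and masses are not known exactly. Their poses are not given: they have to be found in the camera images.
- block50: Loose dark brown oak block, 50 mm long, 40 mm wide, 28 mm thick, about 40 g, with one dark round bore in a row on its upper face (shallow in looks, solid to grip). Lies flat on the table at the start. Origin at the centre of its underside; x along its length, y across its 40 mm width, z up. Grip it across the width.
- block75: Loose dark brown oak block, 75 mm long, 40 mm wide, 28 mm thick, about 60 g, with two dark round bores in a row on its upper face (shallow in looks, solid to grip). Lies flat on the table at the start. Origin at the centre of its underside; x along its length, y across its 40 mm width, z up. Grip it across the width.
- block100: Loose dark brown oak block, 100 mm long, 40 mm wide, 28 mm thick, about 80 g, with three dark round bores in a row on its upper face (shallow in looks, solid to grip). Lies flat on the table at the start. Origin at the centre of its underside; x along its length, y across its 40 mm width, z up. Grip it across the width.
- block125: Loose dark brown oak block, 125 mm long, 40 mm wide, 28 mm thick, about 100 g, with four dark round bores in a row on its upper face (shallow in looks, solid to grip). Lies flat on the table at the start. Origin at the centre of its underside; x along its length, y across its 40 mm width, z up. Grip it across the width.
- deck: Fixed plywood slope, 300 wide, 170 long, falling 0.26 rad away from the robot to a stop bar 18 high, 12 thick. 3 flush black lines part 4 lanes. Origin: on the surface at mid foot of the stop's inner face, 26 above table; x straight downhill (lanes -170..0, stop 0..12), y along stop, z square to slope. Lane centres y = -112.5, -37.5, 37.5, 112.5. Blocks stay put unless slid. All mm.
- green_post: Fixed green-painted wooden bar lying on the table beside one side end of the rack, 90 mm long, 26 mm wide, 30 mm high, its inner face 15 mm from the rack's side. It marks the green end; which side is green and which is white changes. Origin at the centre of its underside, z up, x along its 90 mm length.
- white_post: Fixed white-painted wooden bar lying on the table beside one side end of the rack, 90 mm long, 26 mm wide, 30 mm high, its inner face 15 mm from the rack's side. It marks the white end; which side is green and which is white changes. Origin at the centre of its underside, z up, x along its 90 mm length.
- tape: Bystander: loose grey and black tape measure standing on edge, 70 x 36 x 62 mm, beyond the blocks. Origin at the centre of its underside.
- tin: Bystander: loose grey round closed tin with a white top, 64 mm across, 50 mm high, near the robot. Origin at the centre of its underside.
- wrench: Bystander: loose steel wrench lying on the table to the left of the blocks, roughly along x. Origin at its underside.
Mind the look-alikes: they are no part of the job. Leave any yellow look-alike of the block75 alone. Leave any red or yellow look-alike of the block125 alone.

How it is judged:
By the outcome, as a careful person would: the job done as asked, in the order asked, and still so for the second after the job is handed in, with the robot touching nothing.
It also fails if it takes over 118 s, if anything falls off the work surface, if the arm or the gripper's body presses on something with over 40 N, if the wrist force passes 120 N, or if a joint passes its speed limit or range.

## Working session

There is one attempt and no reset: what is moved stays moved. The work goes in short steps, Python scripts to look and compute and a shell command to move; the robot and the scene stay as the last step left them, time stands still between calls to the robot, and variables do not carry over. Pictures are saved under pics/ and viewed, and the job is handed in when it is done.

```bash
ls; mkdir -p pics; cat > h.py <<'E'
import numpy as np, cv2
from station import manip
from scipy.spatial.transform import Rotation as R
def snap(n,save=None):
    s=manip.snapshot(n)
    if save: cv2.imwrite('pics/'+save,s['frame'][:,:,::-1])
    return s
def undist(s,px):
    K=np.array(s['camera_matrix']);px=np.atleast_2d(px).astype(float)
    d=np.c_[(px[:,0]-K[0,2])/K[0,0],(px[:,1]-K[1,2])/K[1,1]]
    u=d.copy()
    for _ in range(30): u=d/(1+s['k1']*(u**2).sum(1))[:,None]
    return u
def ray(s,px):
    u=undist(s,px);Rm=R.from_rotvec(np.ravel(s['rvec'])).as_matrix()
    return -Rm.T@np.ravel(s['tvec']), np.c_[u,np.ones(len(u))]@Rm
def onz(s,px,z):
    o,d=ray(s,px);return o+d*((z-o[2])/d[:,2])[:,None]
def onplane(s,px,p,n):
    o,d=ray(s,px);return o+d*((np.dot(n,p-o))/(d@n))[:,None]
def bydepth(s,px):
    o,d=ray(s,px);z=np.array([s['depth'][int(round(v)),int(round(u))] for u,v in np.atleast_2d(px)])
    return o+d*z[:,None]
E
python3 - <<'E'
from h import *
for n in('scene','top','wrist'):
    s=snap(n,n+'0.png');print(n,s['k1'],ray(s,[[280,210]]),np.array(s['camera_matrix']).tolist())
st=manip.sense();print(st)
E
```

```text
pics
scene -0.10818866928312655 (array([1.07207144, 0.4365247 , 0.79482404]), array([[-0.54912841, -0.40531363, -0.73101596]])) [[380.92088084325565, 0.0, 274.8633466612932], [0.0, 380.92088084325565, 211.85179492002158], [0.0, 0.0, 1.0]]
top -0.10920616584321631 (array([0.31827659, 0.03827994, 1.49013183]), array([[ 0.15228858, -0.01037606, -0.98828487]])) [[543.8213073091406, 0.0, 279.0716490576717], [0.0, 543.8213073091406, 208.97651356718208], [0.0, 0.0, 1.0]]
wrist -0.05041823643221234 (array([ 0.28071752, -0.56146385,  0.37246839]), array([[-0.23856475, -0.08205741, -0.96769769]])) [[321.80303528572773, 0.0, 281.96203403238104], [0.0, 321.80303528572773, 212.23437592438356], [0.0, 0.0, 1.0]]
{'t': 0.15, 'q': array([-1.38750734e+00,  5.28251364e-01,  1.43365823e+00, -3.89558198e-05,
        1.18141094e+00, -1.78464461e-01]), 'qd': array([ 0.00034049, -0.00346166, -0.00337936,  0.00045189,  0.00188474,
       -0.00029393]), 'tau': array([ 4.11449073e-04, -4.42745590e+01, -1.78276545e+01, -3.18186376e-04,
        5.62015863e-03,  1.02307027e-05]), 'tcp_pos': array([ 0.2211335 , -0.58398385,  0.24754319]), 'tool_rot': array([-0.12722222,  0.69618096, -0.69495922,  0.12719379]), 'force': array([-0.13482452, -0.35612412, -0.0457666 ]), 'ft_torque': array([ 0.00750186, -0.01752975, -0.01935172]), 'finger_gap': 0.996433070021915}
```

View pics/top0.png

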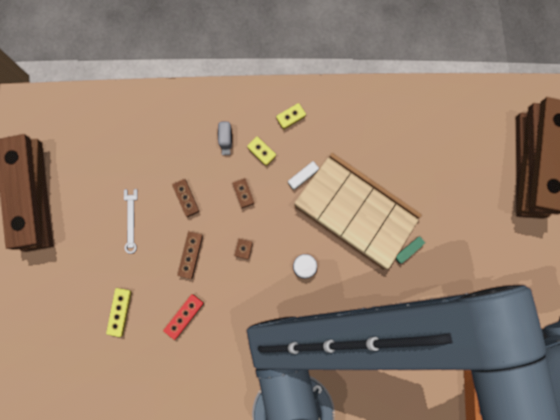

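View pics/scene0.png

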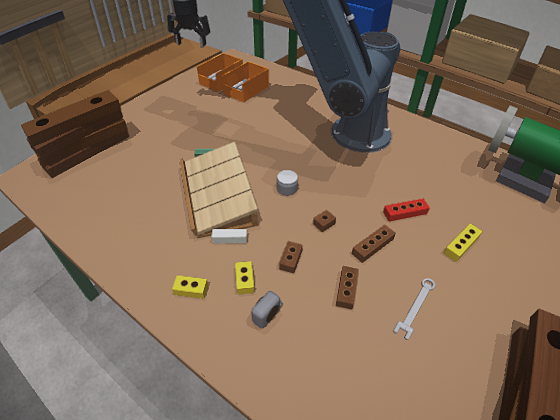

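```bash
python3 - <<'E'
from h import *
s=snap('top');f=s['frame']
a=cv2.resize(f[150:300,90:290][:,:,::-1],None,fx=4,fy=4,interpolation=cv2.INTER_CUBIC);cv2.imwrite('pics/cropA.png',a)
a=cv2.resize(f[145:285,275:435][:,:,::-1],None,fx=4,fy=4,interpolation=cv2.INTER_CUBIC);cv2.imwrite('pics/cropB.png',a)
hsv=cv2.cvtColor(f,cv2.COLOR_RGB2HSV)
for p in [(186,198),(243,186),(190,248),(240,244),(150,150)]: print(p,f[p[1],p[0]],hsv[p[1],p[0]],bydepth(s,[p]))
for p in [(304,176),(410,251)]: print(p,f[p[1],p[0]],bydepth(s,[p]))
E
```

```text
(186, 198) [99 79 63] [13 93 99] [[0.58234044 0.27919601 0.02870144]]
(243, 186) [125  96  75] [ 13 102 125] [[0.61191366 0.12262973 0.03014334]]
(190, 248) [92 73 59] [13 91 92] [[0.44464349 0.26706412 0.03461321]]
(240, 244) [128  88  64] [ 11 128 128] [[0.45285701 0.13261529 0.03215814]]
(150, 150) [186 152 125] [ 13  84 186] [[7.28293492e-01 3.87607738e-01 2.18338094e-04]]
(304, 176) [220 220 221] [[ 0.63600724 -0.04506104  0.03115648]]
(410, 251) [ 94 143 117] [[ 0.4229998  -0.32569618  0.03267583]]
```

View pics/cropA.png

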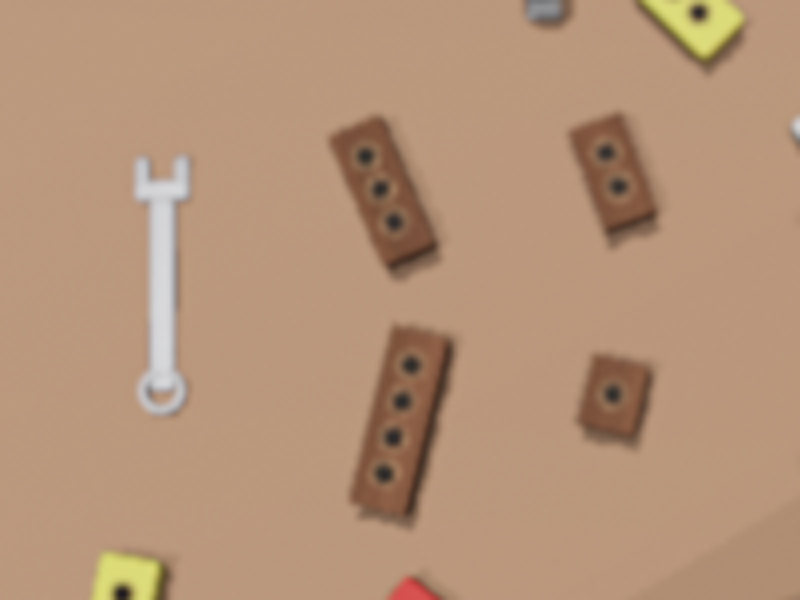

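View pics/cropB.png

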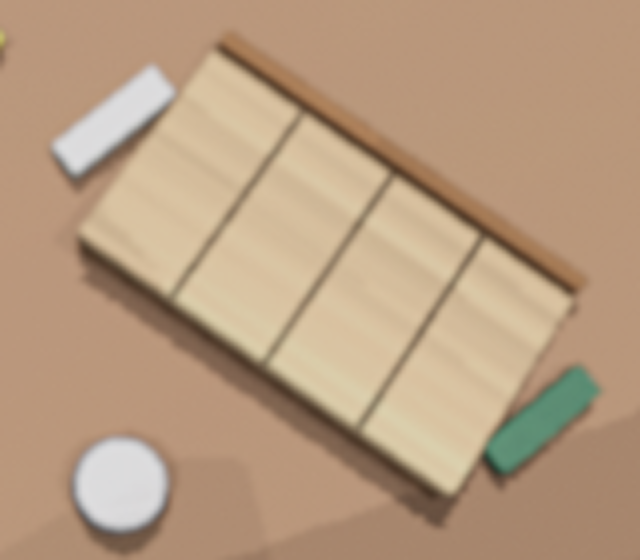

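```bash
cat > meas.py <<'E'
from h import *
s=snap('top');f=s['frame'];hsv=cv2.cvtColor(f,cv2.COLOR_RGB2HSV)
def subpix_bores(c,n,r):
    x0,y0=c[0]-r,c[1]-r
    g=cv2.resize(cv2.cvtColor(f,cv2.COLOR_RGB2GRAY)[y0:y0+2*r,x0:x0+2*r],None,fx=8,fy=8,interpolation=cv2.INTER_CUBIC)
    return g,x0,y0
def blk(c,n,r):
    x0,y0=c[0]-r,c[1]-r
    sub=cv2.resize(f[y0:y0+2*r,x0:x0+2*r],None,fx=8,fy=8,interpolation=cv2.INTER_CUBIC).astype(int)
    g=sub.sum(2)
    m=((g<165)&(sub[:,:,0]-sub[:,:,2]<22)).astype('uint8')
    k,l,st,ce=cv2.connectedComponentsWithStats(m)
    L=sorted([(st[i,4],ce[i]) for i in range(1,k)],key=lambda a:-a[0])
    pts=[]
    for A,cc in L:
        if A>60: pts.append((A,(cc[0]+.5)/8-.5+x0,(cc[1]+.5)/8-.5+y0))
    return pts
if __name__=='__main__':
    for c,n,r in [((244,250),1,16),((243,193),2,20),((186,198),3,24),((190,255),4,28)]:
        print(n)
        for p in blk(c,n,r): print('  ',p[0],np.round(p[1:],1),np.round(onz(s,[p[1:]],.028)[0]*1000,1))
    px=lambda a:(275+a[0]/4-.4,145+a[1]/4-.4)
    P=[px(a) for a in [(80,237),(452,495),(214,52),(573,303)]]
    tl,tr=onz(s,P[:2],.0697);bl,br=onz(s,P[2:],.026)
    print(tl,tr,bl,br,np.linalg.norm(tl-tr),np.linalg.norm(bl-br),np.linalg.norm(tl-bl),np.linalg.norm(tr-br))
    print('yaw',[np.arctan2(*(b-a)[[1,0]]) for a,b in((tl,bl),(tr,br))],[np.arctan2(*(b-a)[[1,0]])+0 for a,b in((tr,tl),(br,bl))])
    print('origin',(bl+br)/2)
E
python3 meas.py
```

```text
1
   191 [242.7 248.1] [441.9 125.8  28. ]
2
   135 [241.1 187.7] [607.7 128.1  28. ]
   117 [244.2 196.2] [583.9 119.8  28. ]
3
   218 [180.9 188.6] [609.  293.5  28. ]
   215 [188. 205.] [562.8 273.6  28. ]
   211 [184.6 196.8] [586. 283.  28.]
4
   334 [185.6 268. ] [391.5 280.   28. ]
   323 [187.9 259. ] [415.7 273.8  28. ]
   285 [190. 250.] [439.9 268.1  28. ]
   256 [192.3 240.9] [464.4 261.9  28. ]
[ 0.5527773  -0.01567051  0.0697    ] [ 0.37647124 -0.25457153  0.0697    ] [ 0.68789475 -0.11382351  0.026     ] [ 0.50684804 -0.35402408  0.026     ] 0.29691332026962086 0.30078934656101536 0.17262799916578905 0.16970153616708014
yaw [np.float64(-0.6282430237032325), np.float64(-0.651648409152164)] [np.float64(0.9350273747774991), np.float64(0.9249114031565052)]
origin [ 0.59737139 -0.23392379  0.026     ]
```

```bash
cat > go.py <<'E'
from h import *
import sys
DO=np.array([.597,-.234,.026]);DY=-.640
DR=(R.from_euler('z',DY)*R.from_euler('y',.26)).as_matrix()
def deck(x,y,z): return DO+DR@np.array([x,y,z])
def toolR(yaw,tilt=False,st=None):
    B=DR if tilt else R.from_euler('z',yaw).as_matrix()
    c=[np.c_[sg*B[:,0],-B[:,2],sg*B[:,1]] for sg in(1,-1)]
    return c
def rows(p,yaw=0,tilt=False,flip=None):
    st=manip.sense();R0=R.from_quat(st['tool_rot']).as_matrix();p0=st['tcp_pos']
    o=[]
    for i,c in enumerate(toolR(yaw,tilt)):
        rv=R.from_matrix(R0.T@c).as_rotvec();o.append((np.linalg.norm(rv),i,rv))
    o.sort(key=lambda a:a[0])
    d=R0.T@(np.array(p)-p0)*100
    print('shift cm',np.round(d,2));
    for a in o: print('  rot',np.round(a[2],3),'option',a[1])
def state():
    st=manip.sense();print('t',round(st['t'],2),'tcp',np.round(st['tcp_pos'],4),'F',np.round(st['force'],1),'gap',round(st['finger_gap']*85.4,1),'q',np.round(st['q'],2))
    R0=R.from_quat(st['tool_rot']).as_matrix();print('tool x',np.round(R0[:,0],3),'z',np.round(R0[:,2],3))
    return st
E
python3 - <<'E'
from go import *
state();rows([.45,-.1,.25],-.24);rows([.442,.126,.13],-.24)
E
```

```text
t 0.25 tcp [ 0.2212 -0.5842  0.2478] F [-0.1 -0.1  0.6] gap 85.5 q [-1.39  0.53  1.43  0.    1.18 -0.18]
tool x [-0.935 -0.354 -0.   ] z [ 0.354 -0.935 -0.001]
shift cm [-38.54  -0.17 -37.19]
  rot [0.001 0.602 0.   ] option 1
  rot [ 0.00e+00 -2.54e+00 -1.00e-03] option 0
shift cm [-45.79  11.85 -58.59]
  rot [0.001 0.602 0.   ] option 1
  rot [ 0.00e+00 -2.54e+00 -1.00e-03] option 0
```

```bash
python3 -m handwheel '[-38.5,0,-37.2,0,-1.3,0,6.5, -38.5,0,-37.2,0,-1.3,0,6.5, -38.5,0,-37.2,0,-1.3,0,6.5, -38.5,0,-37.2,0,-1.3,0,6.5, -38.5,0,-37.2,0,-1.3,0,6.5, -38.5,0,-37.2,0,-1.3,0,6.5, -38.5,0,-37.2,0,-1.3,0,6.5, -38.5,0,-37.2,0,-1.3,0,6.5, -38.5,0,-37.2,0,-1.3,0,6.5, -38.5,0,-37.2,0,-1.3,0,6.5]' 40; python3 - <<'E'
from go import *
state();rows([.442,.126,.16],-.24)
E
```

```text
t: 1.08
tcp_pos: [0.3995, -0.2058, 0.2485]
tool_rot: [-0.511, 0.488, -0.488, 0.512]
force: [1.4, -0.2, 0.0]
finger_gap: 0.758
t 1.08 tcp [ 0.3995 -0.2058  0.2485] F [ 1.4 -0.2  0. ] gap 64.7 q [-0.73  0.29  1.86  0.    0.99 -0.77]
tool x [ 0.047 -0.999  0.   ] z [0.999 0.047 0.   ]
shift cm [-32.95   8.84   5.79]
  rot [-0.000e+00 -1.284e+00  1.000e-03] option 0
  rot [-1.000e-03  1.857e+00 -0.000e+00] option 1
```

```bash
python3 -m handwheel '[-33,8.8,5.8,0,-1.28,0,6.5, -33,8.8,5.8,0,-1.28,0,6.5, -33,8.8,5.8,0,-1.28,0,6.5, -33,8.8,5.8,0,-1.28,0,6.5, -33,8.8,5.8,0,-1.28,0,6.5, -33,8.8,5.8,0,-1.28,0,6.5, -33,8.8,5.8,0,-1.28,0,6.5, -33,8.8,5.8,0,-1.28,0,6.5, -33,8.8,5.8,0,-1.28,0,6.5, -33,8.8,5.8,0,-1.28,0,6.5]' ; python3 - <<'E'
from go import *
state();rows([.442,.126,.12],-.24);s=snap('wrist','w1.png')
E
```

```text
t: 1.92
tcp_pos: [0.4431, 0.1277, 0.1594]
tool_rot: [-0.701, 0.095, -0.094, 0.701]
force: [0.1, -1.5, 0.5]
finger_gap: 0.761
t 1.92 tcp [0.4431 0.1277 0.1594] F [ 0.1 -1.5  0.5] gap 65.0 q [ 0.04  0.46  1.92  0.    0.76 -1.27]
tool x [ 0.964 -0.265 -0.001] z [0.265 0.964 0.   ]
shift cm [-0.06  3.94 -0.2 ]
  rot [-0.    -0.028 -0.001] option 0
  rot [ 2.000e-03  3.113e+00 -0.000e+00] option 1
```

View pics/w1.png

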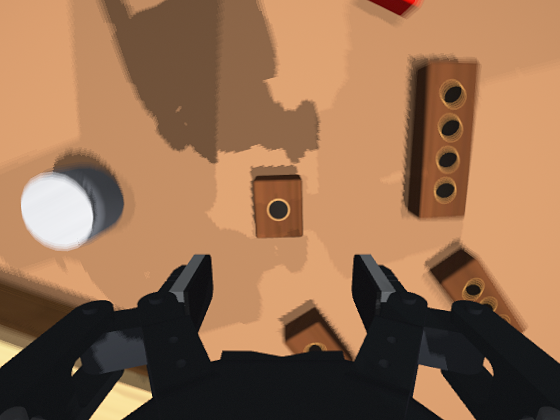

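Wrist view shows block50 (one bore) at (278,209), squared with the jaws; block125 is at (448,140). Refining its position from this view.

```bash
python3 - <<'E'
from go import *
s=snap('wrist')
P=onz(s,[(278,209),(256,180),(300.5,179.5),(302,237),(257,237),(452,93),(450.5,127),(447,159),(445,190)],.028)
print(np.round(P*1000,1));e=(P[1]-P[4]+P[2]-P[3]);print('yaw',np.arctan2(-e[1],-e[0]), P[1:5].mean(0))
e=P[8]-P[5];print(np.arctan2(e[1],e[0]),P[5:].mean(0))
c=P[0];rows([.442,.126,.02],-.24)
E
```

```text
[[441.3 122.5  28. ]
 [413.3 111.9  28. ]
 [422.4 146.5  28. ]
 [470.1 135.6  28. ]
 [460.1  98.9  28. ]
 [387.6 275.7  28. ]
 [412.7 270.8  28. ]
 [436.9 264.5  28. ]
 [461.7 259.3  28. ]]
yaw -0.24695417441684256 [0.44149414 0.12323662 0.028     ]
-0.21686468036814568 [0.42472254 0.26756149 0.028     ]
shift cm [-1.3e-01  1.4e+01  1.0e-02]
  rot [ 0.    -0.037 -0.   ] option 0
  rot [1.000e-03 3.104e+00 0.000e+00] option 1
```

```bash
python3 -m handwheel '[-0.1,4,-0.1,0,-0.03,0,6.5, -0.1,8,-0.1,0,-0.03,0,6.5, -0.1,11,-0.1,0,-0.03,0,6.5, -0.1,13,-0.1,0,-0.03,0,6.5, -0.1,14,-0.1,0,-0.03,0,6.5, -0.1,14,-0.1,0,-0.03,0,6.5, -0.1,14,-0.1,0,-0.03,0,3.5, -0.1,14,-0.1,0,-0.03,0,3.5, -0.1,14,-0.1,0,-0.03,0,3.5, -0.1,14,-0.1,0,-0.03,0,3.5]' 40; python3 - <<'E'
from go import *
state()
E
```

```text
t: 2.85
tcp_pos: [0.4431, 0.1238, 0.0217]
tool_rot: [-0.701, 0.087, -0.089, 0.702]
force: [0.6, 0.2, 1.1]
finger_gap: 0.456
t 2.85 tcp [0.4431 0.1238 0.0217] F [0.6 0.2 1.1] gap 38.9 q [ 0.03  0.74  2.   -0.    0.4  -1.29]
tool x [ 0.969 -0.248  0.003] z [0.248 0.969 0.001]
```

```bash
python3 -m handwheel '[0,-4,0,0,0,0,3.5, 0,-8,0,0,0,0,3.5, 0,-12,0,0,0,0,3.5, 0,-14,0,0,0,0,3.5, 0,-14,0,0,0,0,3.5]' 40; python3 - <<'E'
from go import *
state();rows(deck(-.04,-.1125,.0217+.05),tilt=True);print(deck(-.04,-.1125,.0717))
E
```

```text
t: 3.27
tcp_pos: [0.4451, 0.1241, 0.1653]
tool_rot: [-0.701, 0.084, -0.092, 0.702]
force: [0.1, 0.2, -0.2]
finger_gap: 0.461
t 3.27 tcp [0.4451 0.1241 0.1653] F [ 0.1  0.2 -0.2] gap 39.4 q [ 0.03  0.45  1.92  0.    0.76 -1.29]
tool x [ 0.969 -0.247  0.011] z [0.247 0.969 0.003]
shift cm [ 17.35   6.03 -40.6 ]
  rot [0.045 0.389 0.267] option 0
  rot [ 0.371 -2.728 -0.063] option 1
[ 0.51359479 -0.31215874  0.10557338]
```

```bash
python3 -m handwheel '[17.4,0,-40.6,0.045,0.389,0.267,3.5, 17.4,0,-40.6,0.045,0.389,0.267,3.5, 17.4,0,-40.6,0.045,0.389,0.267,3.5, 17.4,0,-40.6,0.045,0.389,0.267,3.5, 17.4,0,-40.6,0.045,0.389,0.267,3.5, 17.4,0,-40.6,0.045,0.389,0.267,3.5, 17.4,0,-40.6,0.045,0.389,0.267,3.5, 17.4,0,-40.6,0.045,0.389,0.267,3.5, 17.4,0,-40.6,0.045,0.389,0.267,3.5, 17.4,0,-40.6,0.045,0.389,0.267,3.5]' 40; python3 - <<'E'
from go import *
state();rows(deck(-.045,-.1125,.0217+.03),tilt=True)
E
```

```text
t: 4.1
tcp_pos: [0.5059, -0.2896, 0.1596]
tool_rot: [-0.637, 0.312, -0.13, 0.692]
force: [0.8, -0.1, -1.1]
finger_gap: 0.458
t 4.1 tcp [ 0.5059 -0.2896  0.1596] F [ 0.8 -0.1 -1.1] gap 39.1 q [-0.7   0.68  1.43 -0.02  1.3  -1.62]
tool x [ 0.771 -0.578 -0.267] z [ 0.598  0.802 -0.008]
shift cm [ 2.86  6.69 -1.3 ]
  rot [ 0.007 -0.003 -0.01 ] option 0
  rot [0.016 3.139 0.011] option 1
```

```bash
python3 -m handwheel '[2.8,6.7,-1.3,0.007,0,-0.01,3.5, 2.8,6.7,-1.3,0.007,0,-0.01,3.5, 2.8,6.7,-1.3,0.007,0,-0.01,3.5, 2.8,6.7,-1.3,0.007,0,-0.01,3.5]' 40; python3 - <<'E'
from go import *
state();rows(deck(-.045,-.1125,.0217+.03),tilt=True);rows(deck(-.045,-.1125,.0217),tilt=True)
s=snap('top','t2.png');f=s['frame']
a=cv2.resize(f[145:285,275:435][:,:,::-1],None,fx=4,fy=4,interpolation=cv2.INTER_CUBIC);cv2.imwrite('pics/t2.png',a)
snap('scene','s2.png');snap('wrist','w2.png')
E
```

```text
t: 4.43
tcp_pos: [0.504, -0.303, 0.0864]
tool_rot: [-0.635, 0.31, -0.133, 0.694]
force: [1.2, 0.7, 0.8]
finger_gap: 0.458
t 4.43 tcp [ 0.504  -0.303   0.0864] F [1.2 0.7 0.8] gap 39.1 q [-0.72  0.79  1.46 -0.02  1.16 -1.64]
tool x [ 0.772 -0.579 -0.262] z [ 0.6  0.8 -0. ]
shift cm [ 0.28 -0.2  -0.16]
  rot [-0.001 -0.003 -0.006] option 0
  rot [ 9.000e-03  3.139e+00 -1.000e-03] option 1
shift cm [ 0.3   2.8  -0.16]
  rot [-0.001 -0.003 -0.006] option 0
  rot [ 9.000e-03  3.139e+00 -1.000e-03] option 1
```

View pics/w2.png

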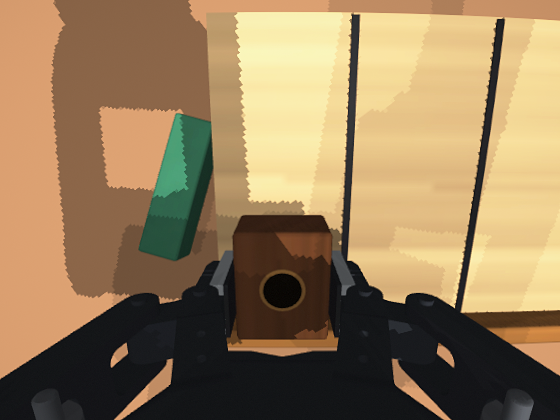

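View pics/s2.png

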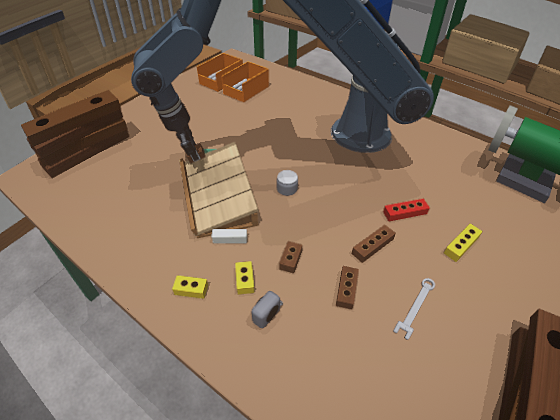

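Wrist view: block50 held at (282,280) with bore up, over the lane between the deck's side edge (208,15)–(218,240) and first line (355,16)–(347,200). Checking these lines against my deck pose.

```bash
python3 - <<'E'
from go import *
s=snap('wrist')
P=onplane(s,[(208,13),(217,220),(355,16),(347,200),(501,20),(461,305),(520,314)],DO,DR[:,2])
print(np.round((P-DO)@DR*1000,1))
b=onz(s,[(234,233),(330,233),(236,338),(328,338)],.0)  
st=manip.sense();T=R.from_quat(st['tool_rot']).as_matrix()
# block top plane
P=onplane(s,[(234,233),(330,233),(236,338),(328,338),(283,290)],st['tcp_pos']-T[:,1]*.0063,T[:,1])
print(np.round((P-st['tcp_pos'])@T*1000,1))
print(np.round((st['tcp_pos']-DO)@DR*1000,1))
E
```

```text
[[-168.  -148.5    0. ]
 [ -59.7 -149.2    0. ]
 [-166.6  -74.6    0. ]
 [ -71.5  -74.3    0. ]
 [-166.8    1.4    0. ]
 [  -2.7    2.9    0. ]
 [   5.    44.4    0. ]]
[[-26.6  -6.3 -20.1]
 [-26.6  -6.3  17.1]
 [ 20.9  -6.3 -21.3]
 [ 21.   -6.3  18.2]
 [ -2.1  -6.3  -1.1]]
[ -46.  -109.9   54.5]
```

```bash
python3 -m handwheel '[0,1,-0.25,0,0,0,3.5, 0,2,-0.25,0,0,0,3.5, 0,2.5,-0.25,0,0,0,3.5, 0,2.7,-0.25,0,0,0,3.5, 0,2.9,-0.25,0,0,0,3.5, 0,2.9,-0.25,0,0,0,3.5]' 40; python3 - <<'E'
from go import *
st=state();print(np.round((st['tcp_pos']-DO)@DR*1000,1),np.round(st['force']@DR,1))
E
```

```text
t: 5.13
tcp_pos: [0.4981, -0.3016, 0.0599]
tool_rot: [-0.637, 0.308, -0.134, 0.694]
force: [0.4, -0.6, 0.2]
finger_gap: 0.456
t 5.13 tcp [ 0.4981 -0.3016  0.0599] F [ 0.4 -0.6  0.2] gap 38.9 q [-0.73  0.82  1.48 -0.02  1.1  -1.64]
tool x [ 0.774 -0.579 -0.257] z [ 0.599  0.801 -0.001]
[ -46.3 -113.2   22.7] [ 0.6 -0.3  0.3]
```

```bash
python3 -m handwheel '[0,0.1,0,0,0,0,3.5, 0,0.2,0,0,0,0,3.5, 0,0.2,0,0,0,0,3.5]' 40; python3 - <<'E'
from go import *
st=state();print(np.round((st['tcp_pos']-DO)@DR*1000,1),np.round(st['force']@DR,1))
E
```

```text
t: 5.38
tcp_pos: [0.4984, -0.3019, 0.0593]
tool_rot: [-0.637, 0.308, -0.135, 0.694]
force: [-0.2, 0.9, 4.2]
finger_gap: 0.464
t 5.38 tcp [ 0.4984 -0.3019  0.0593] F [-0.2  0.9  4.2] gap 39.7 q [-0.73  0.82  1.48 -0.02  1.1  -1.64]
tool x [ 0.774 -0.579 -0.255] z [ 0.599  0.801 -0.001]
[ -45.9 -113.3   22.3] [-1.8  0.6  3.9]
```

```bash
python3 -m handwheel '[0.5,0,0,0,0,0,3.5, 1,0,0,0,0,0,3.5, 1.5,0,0,0,0,0,3.5, 1.9,0,0,0,0,0,3.5, 1.9,0,0,0,0,0,3.5]' 40; python3 - <<'E'
from go import *
st=state();print(np.round((st['tcp_pos']-DO)@DR*1000,1),np.round(st['force']@DR,1))
E
```

```text
t: 5.8
tcp_pos: [0.5135, -0.3134, 0.0543]
tool_rot: [-0.637, 0.307, -0.135, 0.694]
force: [-0.4, -0.8, 5.0]
finger_gap: 0.459
t 5.8 tcp [ 0.5135 -0.3134  0.0543] F [-0.4 -0.8  5. ] gap 39.2 q [-0.72  0.84  1.43 -0.02  1.12 -1.64]
tool x [ 0.774 -0.579 -0.254] z [ 0.599  0.801 -0.001]
[ -26.2 -113.6   22.3] [-1.1 -0.9  4.8]
```

```bash
python3 -m handwheel '[0.1,0,0,0,0,0,3.5, 0.2,0,0,0,0,0,3.5, 0.3,0,0,0,0,0,3.5, 0.3,0,0,0,0,0,3.5]' 40; python3 - <<'E'
from go import *
st=state();print(np.round((st['tcp_pos']-DO)@DR*1000,1),np.round(st['force']@DR,1))
E
```

```text
t: 6.13
tcp_pos: [0.5147, -0.3143, 0.0539]
tool_rot: [-0.637, 0.308, -0.134, 0.694]
force: [-1.1, 0.6, 7.1]
finger_gap: 0.46
t 6.13 tcp [ 0.5147 -0.3143  0.0539] F [-1.1  0.6  7.1] gap 39.2 q [-0.72  0.85  1.43 -0.02  1.13 -1.64]
tool x [ 0.774 -0.579 -0.257] z [ 0.599  0.801 -0.001]
[ -24.6 -113.5   22.3] [-3.1 -0.2  6.6]
```

```bash
python3 -m handwheel '[0.1,0,0,0,0,0,3.5, 0.2,0,0,0,0,0,3.5, 0.2,0,0,0,0,0,3.5]' 40; python3 - <<'E'
from go import *
st=state();print(np.round((st['tcp_pos']-DO)@DR*1000,1),np.round(st['force']@DR,1))
s=snap('top');f=s['frame']
a=cv2.resize(f[145:285,275:435][:,:,::-1],None,fx=4,fy=4,interpolation=cv2.INTER_CUBIC);cv2.imwrite('pics/t3.png',a)
E
```

```text
t: 6.38
tcp_pos: [0.5163, -0.3154, 0.0534]
tool_rot: [-0.637, 0.308, -0.134, 0.694]
force: [-1.8, 0.7, 7.3]
finger_gap: 0.46
t 6.38 tcp [ 0.5163 -0.3154  0.0534] F [-1.8  0.7  7.3] gap 39.3 q [-0.72  0.85  1.42 -0.02  1.13 -1.64]
tool x [ 0.774 -0.579 -0.257] z [ 0.599  0.801 -0.001]
[ -22.6 -113.5   22.3] [-3.6 -0.5  6.6]
```

View pics/t3.png

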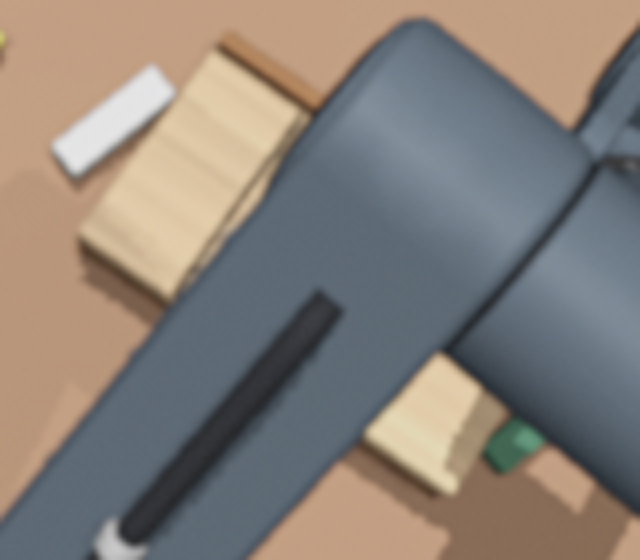

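```bash
python3 -m handwheel '[0.1,0,0,0,0,0,3.5, 0.2,0,0,0,0,0,3.5, 0.2,0,0,0,0,0,3.5]' 40; python3 - <<'E'
from go import *
st=state();print(np.round((st['tcp_pos']-DO)@DR*1000,1),np.round(st['force']@DR,1))
E
```

```text
t: 6.68
tcp_pos: [0.5164, -0.3155, 0.0533]
tool_rot: [-0.636, 0.31, -0.133, 0.694]
force: [-4.0, 2.2, 11.8]
finger_gap: 0.463
t 6.68 tcp [ 0.5164 -0.3155  0.0533] F [-4.   2.2 11.8] gap 39.5 q [-0.72  0.85  1.42 -0.02  1.14 -1.64]
tool x [ 0.773 -0.578 -0.261] z [ 0.599  0.801 -0.001]
[ -22.5 -113.5   22.3] [-7.4 -0.7 10.3]
```

```bash
python3 -m handwheel '[0.1,0,0,0,0,0,3.5, 0.2,0,0,0,0,0,3.5, 0.2,0,0,0,0,0,3.5]' 40; python3 - <<'E'
from go import *
st=state();print(np.round((st['tcp_pos']-DO)@DR*1000,1),np.round(st['force']@DR,1))
E
```

```text
t: 6.93
tcp_pos: [0.5165, -0.3155, 0.0534]
tool_rot: [-0.636, 0.311, -0.131, 0.694]
force: [-8.5, 4.1, 14.8]
finger_gap: 0.458
t 6.93 tcp [ 0.5165 -0.3155  0.0534] F [-8.5  4.1 14.8] gap 39.1 q [-0.72  0.85  1.41 -0.02  1.14 -1.64]
tool x [ 0.772 -0.577 -0.265] z [ 0.598  0.801 -0.001]
[ -22.4 -113.5   22.4] [-12.7  -1.8  11.9]
```

```bash
python3 -m handwheel '[-0.25,-0.1,0,0,0,0,3.5, -0.25,-0.1,0,0,0,0,3.5, -0.25,-0.1,0,0,0,0,5.5, -0.25,-0.1,0,0,0,0,5.5, -0.25,-0.1,0,0,0,0,5.5, -0.25,-0.1,0,0,0,0,5.5, -0.25,-2,0,0,0,0,5.5, -0.25,-5,0,0,0,0,5.5, -0.25,-9,0,0,0,0,6.5, -0.25,-11,0,0,0,0,6.5]' 40; python3 - <<'E'
from go import *
st=state();print(np.round((st['tcp_pos']-DO)@DR*1000,1))
snap('wrist','w4.png')
E
```

```text
t: 7.77
tcp_pos: [0.5427, -0.335, 0.1618]
tool_rot: [-0.638, 0.306, -0.137, 0.693]
force: [0.6, -0.6, 0.7]
finger_gap: 0.764
t 7.77 tcp [ 0.5427 -0.335   0.1618] F [ 0.6 -0.6  0.7] gap 65.2 q [-0.72  0.74  1.29 -0.02  1.37 -1.64]
tool x [ 0.775 -0.58  -0.25 ] z [ 0.599  0.801 -0.001]
[ -18.7 -113.5  135.5]
```

View pics/w4.png

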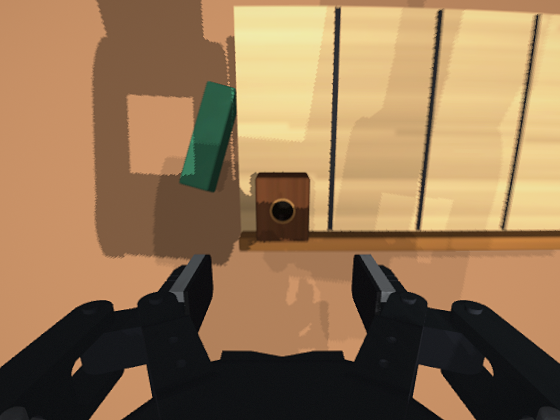

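Block50 sits at (283,207) in the green lane, end at the stop. Quick numeric check, then on to block75.

```bash
python3 - <<'E'
from go import *
s=snap('wrist')
P=onplane(s,[(235,8),(240,225),(338,10),(330,228),(440,12),(418,228),(537,16),(503,228)],DO,DR[:,2])
print(np.round((P-DO)@DR*1000,1))
P=onplane(s,[(283,210),(257,180),(309,180),(310,239),(259,239)],DO+.028*DR[:,2],DR[:,2])
print(np.round((P-DO)@DR*1000,1))
rows([.596,.122,.16],.345)
E
```

```text
[[-166.1 -149.3   -0. ]
 [   1.2 -151.4   -0. ]
 [-164.6  -73.7    0. ]
 [   4.1  -73.8   -0. ]
 [-164.7    2.5   -0. ]
 [   4.3    3.1    0. ]
 [-165.    79.    -0. ]
 [   4.7   80.3    0. ]]
[[ -20.  -114.4   28. ]
 [ -43.1 -133.6   28. ]
 [ -43.   -95.2   28. ]
 [   3.5  -93.4   28. ]
 [   3.4 -133.2   28. ]]
shift cm [-22.46   5.88  39.81]
  rot [-0.121 -0.982 -0.228] option 0
  rot [ 0.267  2.141 -0.141] option 1
```

```bash
python3 -m handwheel '[-22.5,5.9,39.8,-0.12,-0.98,-0.23,6.5, -22.5,5.9,39.8,-0.12,-0.98,-0.23,6.5, -22.5,5.9,39.8,-0.12,-0.98,-0.23,6.5, -22.5,5.9,39.8,-0.12,-0.98,-0.23,6.5, -22.5,5.9,39.8,-0.12,-0.98,-0.23,6.5, -22.5,5.9,39.8,-0.12,-0.98,-0.23,6.5, -22.5,5.9,39.8,-0.12,-0.98,-0.23,6.5, -22.5,5.9,39.8,-0.12,-0.98,-0.23,6.5, -22.5,5.9,39.8,-0.12,-0.98,-0.23,6.5, -22.5,5.9,39.8,-0.12,-0.98,-0.23,6.5]' ; python3 - <<'E'
from go import *
state();rows([.596,.122,.16],.345)
E
```

```text
t: 8.7
tcp_pos: [0.5858, 0.0831, 0.1573]
tool_rot: [-0.693, -0.118, 0.124, 0.7]
force: [1.4, 0.3, 0.6]
finger_gap: 0.761
t 8.7 tcp [0.5858 0.0831 0.1573] F [1.4 0.3 0.6] gap 65.0 q [-0.05  0.6   1.6   0.01  0.95 -1.97]
tool x [ 0.942  0.337 -0.006] z [-0.337  0.942  0.01 ]
shift cm [ 2.27 -0.25  3.32]
  rot [-0.01  -0.001 -0.006] option 0
  rot [ 0.009  3.14  -0.016] option 1
```

```bash
python3 -m handwheel '[2.2,0,3.3,-0.01,0,-0.006,6.5, 2.2,0,3.3,-0.01,0,-0.006,6.5, 2.2,0,3.3,-0.01,0,-0.006,6.5]' ; python3 - <<'E'
from go import *
state();rows([.596,.122,.02],.345);snap('wrist','w5.png')
E
```

```text
t: 8.95
tcp_pos: [0.5962, 0.1219, 0.1575]
tool_rot: [0.697, 0.123, -0.122, -0.696]
force: [-0.3, -0.9, 0.3]
finger_gap: 0.761
t 8.95 tcp [0.5962 0.1219 0.1575] F [-0.3 -0.9  0.3] gap 65.0 q [ 0.02  0.62  1.56 -0.    0.97 -1.9 ]
tool x [0.94  0.341 0.001] z [-0.341  0.94  -0.   ]
shift cm [-0.02 13.75  0.02]
  rot [0.    0.003 0.001] option 0
  rot [ 1.000e-03 -3.139e+00 -0.000e+00] option 1
```

View pics/w5.png

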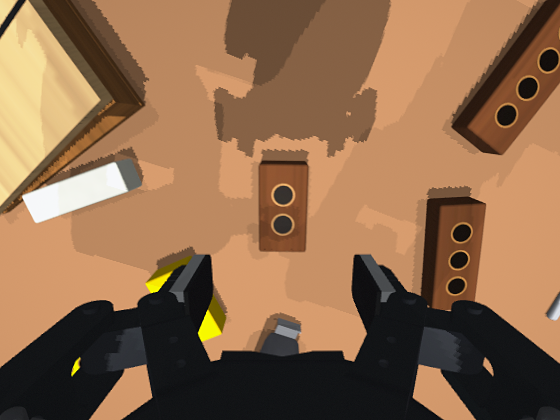

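Block75 (two bores, brown) is at (283,207), square and centred between the jaws; the yellow one is at (185,280), clear. Descend and grip.

```bash
python3 -m handwheel '[0,4,0,0,0,0,6.5, 0,8,0,0,0,0,6.5, 0,11,0,0,0,0,6.5, 0,13,0,0,0,0,6.5, 0,13.7,0,0,0,0,6.5, 0,13.7,0,0,0,0,6.5, 0,13.7,0,0,0,0,3.5, 0,13.7,0,0,0,0,3.5, 0,13.7,0,0,0,0,3.5, 0,13.7,0,0,0,0,3.5]' 40; python3 - <<'E'
from go import *
state()
E
python3 -m handwheel '[0,-4,0,0,0,0,3.5, 0,-8,0,0,0,0,3.5, 0,-12,0,0,0,0,3.5, 0,-14,0,0,0,0,3.5, 0,-14,0,0,0,0,3.5]' 40; python3 - <<'E'
from go import *
state();rows(deck(-.06,-.0375+.001,.0217+.05),tilt=True)
E
```

```text
t: 9.83
tcp_pos: [0.5985, 0.1192, 0.0234]
tool_rot: [0.697, 0.123, -0.119, -0.696]
force: [-0.1, -1.3, 3.2]
finger_gap: 0.457
t 9.83 tcp [0.5985 0.1192 0.0234] F [-0.1 -1.3  3.2] gap 39.0 q [ 0.01  0.82  1.61 -0.    0.7  -1.9 ]
tool x [0.942 0.336 0.005] z [-0.336  0.942 -0.002]
t: 10.25
tcp_pos: [0.6007, 0.1197, 0.1684]
tool_rot: [0.698, 0.126, -0.115, -0.696]
force: [0.8, -0.1, 0.3]
finger_gap: 0.462
t 10.25 tcp [0.6007 0.1197 0.1684] F [ 0.8 -0.1  0.3] gap 39.5 q [ 0.01  0.6   1.55  0.    0.97 -1.9 ]
tool x [0.941 0.337 0.015] z [-0.337  0.942 -0.005]
shift cm [-17.58   5.66 -31.88]
  rot [0.125 0.978 0.255] option 0
  rot [ 0.299 -2.141 -0.147] option 1
```

```bash
python3 -m handwheel '[-17.6,1,-31.9,0.125,0.978,0.255,3.5, -17.6,1,-31.9,0.125,0.978,0.255,3.5, -17.6,1,-31.9,0.125,0.978,0.255,3.5, -17.6,1,-31.9,0.125,0.978,0.255,3.5, -17.6,1,-31.9,0.125,0.978,0.255,3.5, -17.6,1,-31.9,0.125,0.978,0.255,3.5, -17.6,1,-31.9,0.125,0.978,0.255,3.5, -17.6,1,-31.9,0.125,0.978,0.255,3.5, -17.6,1,-31.9,0.125,0.978,0.255,3.5, -17.6,1,-31.9,0.125,0.978,0.255,3.5]' 40; python3 - <<'E'
from go import *
state();rows(deck(-.065,-.0365,.0234+.03),tilt=True)
E
```

```text
t: 11.08
tcp_pos: [0.5377, -0.2477, 0.1504]
tool_rot: [-0.638, 0.314, -0.133, 0.69]
force: [-0.1, 0.1, 0.1]
finger_gap: 0.46
t 11.08 tcp [ 0.5377 -0.2477  0.1504] F [-0.1  0.1  0.1] gap 39.3 q [-0.62  0.71  1.41 -0.    1.29 -1.54]
tool x [ 0.768 -0.584 -0.264] z [ 0.603  0.798 -0.011]
shift cm [0.54 5.66 1.05]
  rot [ 0.009 -0.01  -0.007] option 0
  rot [0.012 3.132 0.014] option 1
```

```bash
python3 -m handwheel '[0.5,3,1,0.009,-0.01,-0.007,3.5, 0.5,5.6,1,0.009,-0.01,-0.007,3.5, 0.5,5.6,1,0.009,-0.01,-0.007,3.5, 0.5,5.6,1,0.009,-0.01,-0.007,3.5]' 40; cat > chk.py <<'E'
from go import *
def F():
    st=state();print('deck',np.round((st['tcp_pos']-DO)@DR*1000,1),'F',np.round(st['force']@DR,1))
if __name__=='__main__': F()
E
python3 - <<'E'
from chk import *
F();rows(deck(-.065,-.0365,.0234),tilt=True);snap('wrist','w6.png')
E
```

```text
t: 11.42
tcp_pos: [0.5346, -0.225, 0.0949]
tool_rot: [-0.636, 0.307, -0.128, 0.696]
force: [-0.2, -0.5, -0.8]
finger_gap: 0.461
t 11.42 tcp [ 0.5346 -0.225   0.0949] F [-0.2 -0.5 -0.8] gap 39.4 q [-0.6   0.77  1.48  0.01  1.17 -1.54]
tool x [ 0.778 -0.569 -0.265] z [0.591 0.807 0.003]
deck [-71.2 -30.   52.3] F [ 0.3 -0.6 -0.7]
shift cm [ 0.64  2.89 -0.65]
  rot [-0.001  0.008 -0.009] option 0
  rot [-1.400e-02 -3.133e+00  1.000e-03] option 1
```

View pics/w6.png

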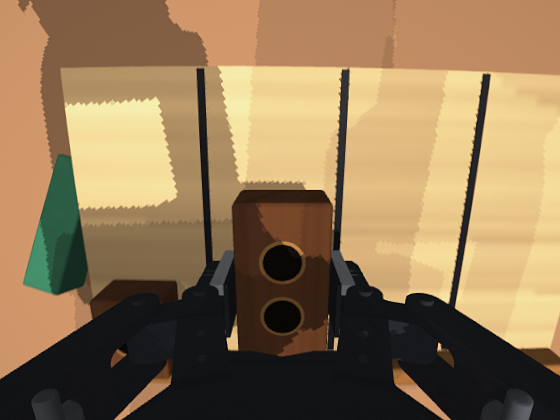

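```bash
python3 - <<'E'
from go import *
s=snap('wrist')
P=onplane(s,[(201,70),(208,230),(346,70),(338,235),(488,75),(455,300)],DO,DR[:,2]);print(np.round((P-DO)@DR*1000,1))
st=manip.sense();T=R.from_quat(st['tool_rot']).as_matrix()
P=onplane(s,[(233,205),(332,205),(282,262),(282,316)],st['tcp_pos']-T[:,1]*.0046,T[:,1])
print(np.round((P-st['tcp_pos'])@T*1000,1))
E
python3 -m handwheel '[0.6,1,-0.7,0,0.008,-0.01,3.5, 0.6,2,-0.7,0,0.008,-0.01,3.5, 0.6,2.6,-0.7,0,0.008,-0.01,3.5, 0.6,2.8,-0.7,0,0.008,-0.01,3.5, 0.6,2.8,-0.7,0,0.008,-0.01,3.5]' 40;python3 chk.py
```

```text
[[-164.9  -74.4   -0. ]
 [ -77.4  -74.8   -0. ]
 [-165.4    1.1    0. ]
 [ -74.9    1.5   -0. ]
 [-165.    77.6   -0. ]
 [ -31.8   78.7    0. ]]
[[-38.2  -4.6 -20.2]
 [-38.2  -4.6  17.6]
 [-14.7  -4.6  -1.5]
 [ 10.   -4.6  -1.5]]
t: 11.93
tcp_pos: [0.5304, -0.2306, 0.0673]
tool_rot: [-0.637, 0.306, -0.135, 0.694]
force: [-0.6, 0.3, -0.2]
finger_gap: 0.46
t 11.93 tcp [ 0.5304 -0.2306  0.0673] F [-0.6  0.3 -0.2] gap 39.3 q [-0.61  0.8   1.5   0.01  1.1  -1.54]
tool x [ 0.776 -0.578 -0.252] z [0.597 0.802 0.001]
deck [-64.2 -37.   25.7] F [-0.6 -0.1 -0.3]
```

```bash
python3 -m handwheel '[0,0.1,0,0,0,-0.005,3.5, 0,0.2,0,0,0,-0.005,3.5, 0,0.3,0,0,0,-0.005,3.5, 0,0.4,0,0,0,-0.005,3.5, 0,0.4,0,0,0,-0.005,3.5]' 40;python3 chk.py
```

```text
t: 12.35
tcp_pos: [0.5307, -0.2309, 0.0655]
tool_rot: [-0.638, 0.304, -0.138, 0.694]
force: [0.5, 0.3, 8.0]
finger_gap: 0.46
t 12.35 tcp [ 0.5307 -0.2309  0.0655] F [0.5 0.3 8. ] gap 39.3 q [-0.61  0.8   1.51  0.01  1.08 -1.54]
tool x [ 0.778 -0.579 -0.245] z [0.598 0.802 0.001]
deck [-63.4 -37.1  24.1] F [-1.9  0.5  7.8]
```

```bash
python3 -m handwheel '[0.5,-0.1,0,0,0,0.012,3.5, 1,-0.1,0,0,0,0.012,3.5, 1.5,-0.1,0,0,0,0.012,3.5, 2,-0.1,0,0,0,0.012,3.5, 2.4,-0.1,0,0,0,0.012,3.5, 2.4,-0.1,0,0,0,0.012,3.5]' 40;python3 chk.py
```

```text
t: 12.85
tcp_pos: [0.5497, -0.2452, 0.0592]
tool_rot: [-0.636, 0.307, -0.134, 0.695]
force: [0.7, 0.4, 5.2]
finger_gap: 0.458
t 12.85 tcp [ 0.5497 -0.2452  0.0592] F [0.7 0.4 5.2] gap 39.1 q [-0.61  0.84  1.43  0.01  1.13 -1.55]
tool x [ 0.775 -0.577 -0.256] z [0.598 0.802 0.001]
deck [-38.7 -37.2  24.1] F [-1.   0.7  5.2]
```

```bash
python3 -m handwheel '[0.2,0,0,0,0,0,3.5, 0.4,0,0,0,0,0,3.5, 0.6,0,0,0,0,0,3.5, 0.6,0,0,0,0,0,3.5]' 40;python3 chk.py
```

```text
t: 13.18
tcp_pos: [0.5521, -0.247, 0.0585]
tool_rot: [-0.636, 0.309, -0.132, 0.695]
force: [-3.8, 3.1, 9.7]
finger_gap: 0.456
t 13.18 tcp [ 0.5521 -0.247   0.0585] F [-3.8  3.1  9.7] gap 38.9 q [-0.61  0.84  1.42  0.01  1.14 -1.55]
tool x [ 0.774 -0.576 -0.262] z [0.598 0.802 0.001]
deck [-35.6 -37.2  24.1] F [-7.2  0.3  8.2]
```

```bash
python3 -m handwheel '[0.2,0,0,0,0,0,3.5, 0.2,0,0,0,0,0,3.5]' 40;python3 chk.py
```

```text
t: 13.35
tcp_pos: [0.5522, -0.247, 0.0585]
tool_rot: [-0.635, 0.311, -0.13, 0.695]
force: [-6.6, 4.3, 14.3]
finger_gap: 0.457
t 13.35 tcp [ 0.5522 -0.247   0.0585] F [-6.6  4.3 14.3] gap 39.0 q [-0.61  0.84  1.42  0.01  1.15 -1.55]
tool x [ 0.773 -0.576 -0.267] z [0.597 0.802 0.001]
deck [-35.6 -37.2  24.2] F [-11.3  -0.5  11.8]
```

```bash
python3 -m handwheel '[-0.25,-0.1,0,0,0,0,3.5, -0.25,-0.1,0,0,0,0,3.5, -0.25,-0.1,0,0,0,0,5.5, -0.25,-0.1,0,0,0,0,5.5, -0.25,-0.1,0,0,0,0,5.5, -0.25,-0.1,0,0,0,0,5.5, -0.25,-2,0,0,0,0,5.5, -0.25,-5,0,0,0,0,5.5, -0.25,-9,0,0,0,0,6.5, -0.25,-11,0,0,0,0,6.5]' 40; python3 - <<'E'
from chk import *
F();snap('wrist','w7.png');rows([.584,.281,.16],.407)
E
```

```text
t: 14.18
tcp_pos: [0.5781, -0.2666, 0.1671]
tool_rot: [-0.637, 0.306, -0.136, 0.694]
force: [0.4, -0.3, 1.4]
finger_gap: 0.761
t 14.18 tcp [ 0.5781 -0.2666  0.1671] F [ 0.4 -0.3  1.4] gap 65.0 q [-0.61  0.73  1.29  0.01  1.37 -1.54]
tool x [ 0.776 -0.578 -0.252] z [0.598 0.802 0.001]
deck [-32.1 -37.4 137.4] F [ 0.1 -0.   1.5]
shift cm [-31.27   9.01  44.25]
  rot [-0.131 -1.042 -0.223] option 0
  rot [ 0.257  2.082 -0.151] option 1
```

View pics/w7.png

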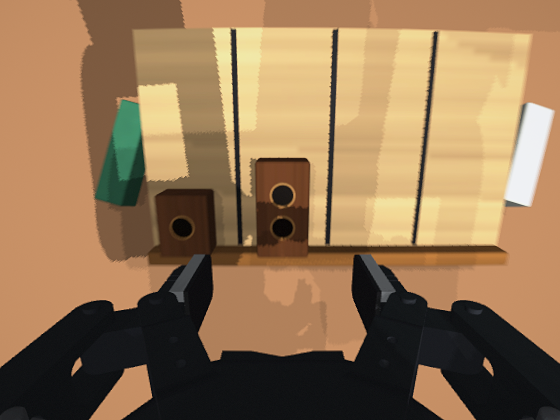

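Block50 (184,222) and block75 (283,207) both sit on the stop mid-lane. Next block100.

```bash
python3 -m handwheel '[-31.2,9,44.3,-0.131,-1.042,-0.223,6.5, -31.2,9,44.3,-0.131,-1.042,-0.223,6.5, -31.2,9,44.3,-0.131,-1.042,-0.223,6.5, -31.2,9,44.3,-0.131,-1.042,-0.223,6.5, -31.2,9,44.3,-0.131,-1.042,-0.223,6.5, -31.2,9,44.3,-0.131,-1.042,-0.223,6.5, -31.2,9,44.3,-0.131,-1.042,-0.223,6.5, -31.2,9,44.3,-0.131,-1.042,-0.223,6.5, -31.2,9,44.3,-0.131,-1.042,-0.223,6.5, -31.2,9,44.3,-0.131,-1.042,-0.223,6.5]' ; python3 - <<'E'
from go import *
state();rows([.585,.281,.16],.407)
E
```

```text
t: 15.07
tcp_pos: [0.5779, 0.1539, 0.1586]
tool_rot: [-0.689, -0.14, 0.148, 0.696]
force: [0.2, 0.7, 0.7]
finger_gap: 0.76
t 15.07 tcp [0.5779 0.1539 0.1586] F [0.2 0.7 0.7] gap 64.9 q [ 0.07  0.61  1.58  0.01  0.97 -1.92]
tool x [ 0.917  0.399 -0.008] z [-0.399  0.917  0.012]
shift cm [ 5.72 -0.05 11.37]
  rot [-0.012  0.003 -0.008] option 0
  rot [-0.013 -3.139  0.018] option 1
```

```bash
python3 -m handwheel '[5.7,0,11.4,-0.012,0.003,-0.008,6.5, 5.7,0,11.4,-0.012,0.003,-0.008,6.5, 5.7,0,11.4,-0.012,0.003,-0.008,6.5, 5.7,0,11.4,-0.012,0.003,-0.008,6.5, 5.7,0,11.4,-0.012,0.003,-0.008,6.5]' ; python3 - <<'E'
from go import *
state();rows([.585,.281,.02],.407);snap('wrist','w8.png')
E
```

```text
t: 15.48
tcp_pos: [0.5858, 0.2818, 0.1593]
tool_rot: [0.693, 0.144, -0.143, -0.692]
force: [-0.6, -0.6, -0.3]
finger_gap: 0.762
t 15.48 tcp [0.5858 0.2818 0.1593] F [-0.6 -0.6 -0.3] gap 65.0 q [ 0.28  0.66  1.44 -0.    1.03 -1.7 ]
tool x [0.918 0.398 0.001] z [-0.398  0.918 -0.001]
shift cm [-0.12 13.93 -0.03]
  rot [0.001 0.002 0.001] option 0
  rot [ 1.00e-03 -3.14e+00 -1.00e-03] option 1
```

View pics/w8.png

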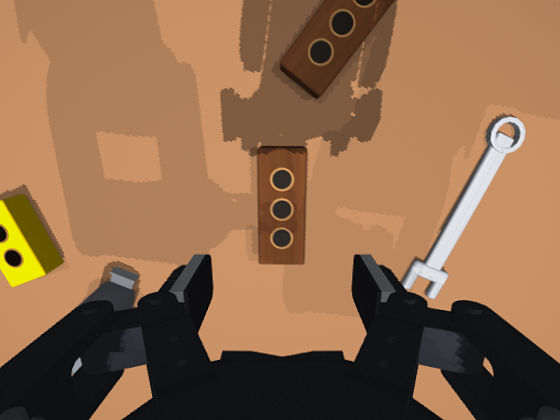

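Block100 (three bores) is centred and square at (282,209); wrench at (430,275) is clear. Grip.

```bash
python3 -m handwheel '[0,4,0,0,0,0,6.5, 0,8,0,0,0,0,6.5, 0,11,0,0,0,0,6.5, 0,13,0,0,0,0,6.5, 0,13.8,0,0,0,0,6.5, 0,13.8,0,0,0,0,6.5, 0,13.8,0,0,0,0,3.5, 0,13.8,0,0,0,0,3.5, 0,13.8,0,0,0,0,3.5, 0,13.8,0,0,0,0,3.5]' 40; python3 - <<'E'
from go import *
state()
E
python3 -m handwheel '[0,-4,0,0,0,0,3.5, 0,-8,0,0,0,0,3.5, 0,-12,0,0,0,0,3.5, 0,-14,0,0,0,0,3.5, 0,-14,0,0,0,0,3.5]' 40; python3 - <<'E'
from go import *
state();rows(deck(-.075,.0375+.001,.0234+.06),tilt=True)
E
```

```text
t: 16.37
tcp_pos: [0.5878, 0.2792, 0.0239]
tool_rot: [0.693, 0.143, -0.14, -0.693]
force: [0.7, -0.6, 4.7]
finger_gap: 0.46
t 16.37 tcp [0.5878 0.2792 0.0239] F [ 0.7 -0.6  4.7] gap 39.3 q [ 0.27  0.85  1.5  -0.    0.78 -1.7 ]
tool x [0.919 0.393 0.004] z [-0.393  0.919 -0.001]
t: 16.78
tcp_pos: [0.59, 0.2804, 0.1691]
tool_rot: [-0.692, -0.147, 0.137, 0.693]
force: [1.0, -1.0, -1.0]
finger_gap: 0.46
t 16.78 tcp [0.59   0.2804 0.1691] F [ 1. -1. -1.] gap 39.3 q [ 0.27  0.65  1.44 -0.    1.04 -1.7 ]
tool x [0.919 0.394 0.014] z [-0.394  0.919 -0.002]
shift cm [-18.9    4.15 -41.2 ]
  rot [0.131 1.04  0.25 ] option 0
  rot [ 0.288 -2.081 -0.151] option 1
```

```bash
python3 -m handwheel '[-18.9,0,-41.2,0.131,1.04,0.25,3.5, -18.9,0,-41.2,0.131,1.04,0.25,3.5, -18.9,0,-41.2,0.131,1.04,0.25,3.5, -18.9,0,-41.2,0.131,1.04,0.25,3.5, -18.9,0,-41.2,0.131,1.04,0.25,3.5, -18.9,0,-41.2,0.131,1.04,0.25,3.5, -18.9,0,-41.2,0.131,1.04,0.25,3.5, -18.9,0,-41.2,0.131,1.04,0.25,3.5, -18.9,0,-41.2,0.131,1.04,0.25,3.5, -18.9,0,-41.2,0.131,1.04,0.25,3.5]' 40; python3 - <<'E'
from go import *
state();rows(deck(-.078,.0385,.0239+.03),tilt=True)
E
```

```text
t: 17.62
tcp_pos: [0.5749, -0.1401, 0.1611]
tool_rot: [-0.638, 0.314, -0.131, 0.691]
force: [0.7, -0.1, -0.7]
finger_gap: 0.458
t 17.62 tcp [ 0.5749 -0.1401  0.1611] F [ 0.7 -0.1 -0.7] gap 39.1 q [-0.45  0.69  1.42  0.04  1.3  -1.39]
tool x [ 0.769 -0.581 -0.267] z [ 0.601  0.799 -0.011]
shift cm [ 2.88  5.77 -2.29]
  rot [ 0.01  -0.007 -0.01 ] option 0
  rot [0.016 3.134 0.015] option 1
```

```bash
python3 -m handwheel '[2.5,2,-2.2,0.005,0,-0.005,3.5, 2.5,4.5,-2.2,0.005,0,-0.005,3.5, 2.5,5.5,-2.2,0.005,0,-0.005,3.5, 2.5,5.5,-2.2,0.005,0,-0.005,3.5, 2.5,5.5,-2.2,0.005,0,-0.005,3.5]' 40
python3 - <<'E'
from chk import *
F();rows(deck(-.078,.0385,.0239),tilt=True);snap('wrist','w9.png')
E
```

```text
t: 18.03
tcp_pos: [0.5689, -0.1599, 0.102]
tool_rot: [-0.637, 0.311, -0.131, 0.693]
force: [1.1, 0.7, -0.9]
finger_gap: 0.459
t 18.03 tcp [ 0.5689 -0.1599  0.102 ] F [ 1.1  0.7 -0.9] gap 39.2 q [-0.48  0.76  1.45  0.04  1.19 -1.43]
tool x [ 0.772 -0.578 -0.263] z [ 0.598  0.801 -0.006]
deck [-84.1  42.7  56.3] F [ 0.7  1.2 -0.8]
shift cm [ 0.63  3.24 -0.4 ]
  rot [ 0.006 -0.003 -0.006] option 0
  rot [0.01  3.139 0.009] option 1
```

View pics/w9.png

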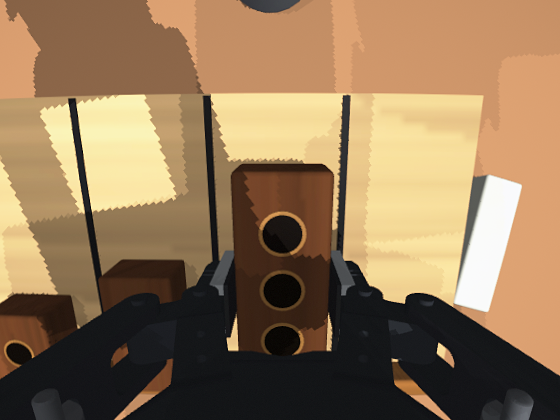

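```bash
python3 - <<'E'
from go import *
s=snap('wrist')
P=onplane(s,[(207,97),(213,225),(346,97),(342,225),(483,97),(455,300)],DO,DR[:,2]);print(np.round((P-DO)@DR*1000,1))
st=manip.sense();T=R.from_quat(st['tool_rot']).as_matrix()
P=onplane(s,[(232,178),(334,178),(282,234),(282,290)],st['tcp_pos']-T[:,1]*.0041,T[:,1])
print(np.round((P-st['tcp_pos'])@T*1000,1))
E
python3 -m handwheel '[0.6,1,-0.4,0,0,-0.003,3.5, 0.6,2,-0.4,0,0,-0.003,3.5, 0.6,2.8,-0.4,0,0,-0.003,3.5, 0.6,3,-0.4,0,0,-0.003,3.5, 0.6,3,-0.4,0,0,-0.003,3.5]' 40;python3 chk.py
```

```text
[[-165.6    0.9    0. ]
 [ -93.2    0.3    0. ]
 [-165.4   76.     0. ]
 [ -93.2   76.9    0. ]
 [-166.4  151.6   -0. ]
 [ -42.5  152.7    0. ]]
[[-48.1  -4.1 -20.5]
 [-48.1  -4.1  17.9]
 [-25.9  -4.1  -1.7]
 [ -1.4  -4.1  -1.7]]
t: 18.55
tcp_pos: [0.5645, -0.1627, 0.0709]
tool_rot: [-0.638, 0.31, -0.133, 0.692]
force: [0.8, -0.2, -0.2]
finger_gap: 0.458
t 18.55 tcp [ 0.5645 -0.1627  0.0709] F [ 0.8 -0.2 -0.2] gap 39.1 q [-0.49  0.8   1.47  0.04  1.13 -1.44]
tool x [ 0.772 -0.579 -0.261] z [ 0.599  0.801 -0.006]
deck [-77.9  37.8  25.7] F [ 0.8  0.3 -0. ]
```

```bash
python3 -m handwheel '[0,0.1,0.05,0.006,0,0,3.5, 0,0.2,0.05,0.006,0,0,3.5, 0,0.3,0.05,0.006,0,0,3.5, 0,0.35,0.05,0.006,0,0,3.5, 0,0.35,0.05,0.006,0,0,3.5]' 40;python3 chk.py
```

```text
t: 18.97
tcp_pos: [0.5654, -0.1628, 0.0694]
tool_rot: [-0.636, 0.309, -0.135, 0.694]
force: [-0.1, -0.2, 4.8]
finger_gap: 0.464
t 18.97 tcp [ 0.5654 -0.1628  0.0694] F [-0.1 -0.2  4.8] gap 39.6 q [-0.49  0.81  1.48  0.04  1.12 -1.44]
tool x [ 0.773 -0.58  -0.257] z [ 0.6  0.8 -0. ]
deck [-76.8  38.2  24.5] F [-1.2 -0.2  4.6]
```

```bash
python3 -m handwheel '[0.5,0,0,0,0,0,3.5, 1,0,0,0,0,0,3.5, 1.5,0,0,0,0,0,3.5, 2,0,0,0,0,0,3.5, 2.4,0,0,0,0,0,3.5, 2.6,0,0,0,0,0,3.5, 2.6,0,0,0,0,0,3.5]' 40;python3 chk.py
```

```text
t: 19.55
tcp_pos: [0.5856, -0.1777, 0.0627]
tool_rot: [-0.636, 0.309, -0.135, 0.694]
force: [-0.7, 1.7, 4.7]
finger_gap: 0.46
t 19.55 tcp [ 0.5856 -0.1777  0.0627] F [-0.7  1.7  4.7] gap 39.3 q [-0.49  0.84  1.41  0.04  1.15 -1.44]
tool x [ 0.773 -0.58  -0.257] z [0.6 0.8 0. ]
deck [-50.8  38.3  24.5] F [-2.8  0.9  4.2]
```

```bash
python3 -m handwheel '[0.2,0,0,0,0,0,3.5, 0.4,0,0,0,0,0,3.5, 0.5,0,0,0,0,0,3.5, 0.5,0,0,0,0,0,3.5]' 40;python3 chk.py
```

```text
t: 19.88
tcp_pos: [0.5874, -0.1791, 0.0622]
tool_rot: [-0.635, 0.311, -0.133, 0.695]
force: [-5.2, 3.4, 10.5]
finger_gap: 0.46
t 19.88 tcp [ 0.5874 -0.1791  0.0622] F [-5.2  3.4 10.5] gap 39.3 q [-0.5   0.84  1.4   0.04  1.16 -1.44]
tool x [ 0.772 -0.579 -0.263] z [ 0.6  0.8 -0. ]
deck [-48.4  38.3  24.6] F [-8.7 -0.4  8.5]
```

```bash
python3 -m handwheel '[0.2,0,0,0,0,0,3.5, 0.2,0,0,0,0,0,3.5]' 40;python3 chk.py
```

```text
t: 20.05
tcp_pos: [0.5875, -0.1792, 0.0622]
tool_rot: [-0.635, 0.312, -0.131, 0.695]
force: [-6.4, 5.2, 13.4]
finger_gap: 0.458
t 20.05 tcp [ 0.5875 -0.1792  0.0622] F [-6.4  5.2 13.4] gap 39.1 q [-0.5   0.85  1.4   0.04  1.17 -1.45]
tool x [ 0.771 -0.578 -0.267] z [ 0.6  0.8 -0. ]
deck [-48.3  38.3  24.6] F [-11.4   0.3  10.8]
```

```bash
python3 -m handwheel '[-0.25,-0.1,0,0,0,0,3.5, -0.25,-0.1,0,0,0,0,3.5, -0.25,-0.1,0,0,0,0,5.5, -0.25,-0.1,0,0,0,0,5.5, -0.25,-0.1,0,0,0,0,5.5, -0.25,-0.1,0,0,0,0,5.5, -0.25,-2,0,0,0,0,5.5, -0.25,-5,0,0,0,0,5.5, -0.25,-9,0,0,0,0,6.5, -0.25,-11,0,0,0,0,6.5]' 40; python3 - <<'E'
from chk import *
F();snap('wrist','w10.png');rows([.4265,.269,.16],-.235)
E
```

```text
t: 20.88
tcp_pos: [0.6138, -0.1989, 0.1707]
tool_rot: [-0.637, 0.307, -0.137, 0.694]
force: [1.0, -1.0, 0.6]
finger_gap: 0.764
t 20.88 tcp [ 0.6138 -0.1989  0.1707] F [ 1.  -1.   0.6] gap 65.2 q [-0.5   0.74  1.27  0.04  1.39 -1.44]
tool x [ 0.774 -0.581 -0.251] z [0.6   0.8   0.001]
deck [-44.4  38.2 137.9] F [ 1.2 -0.2  0.9]
shift cm [-41.68  11.98  26.13]
  rot [-0.052 -0.407 -0.243] option 0
  rot [ 0.336  2.714 -0.072] option 1
```

View pics/w10.png

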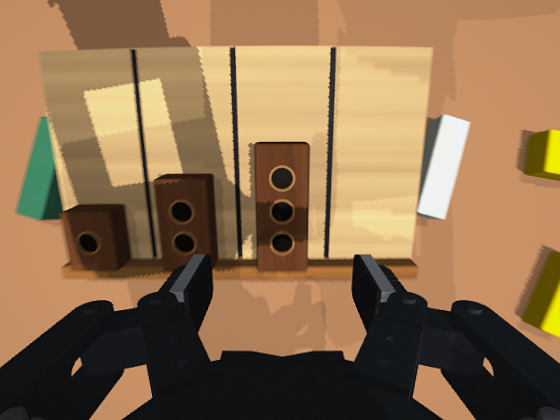

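Three blocks stand on the stop, mid-lane ((94,237), (184,220), (282,205)). Now block125.

```bash
python3 -m handwheel '[-41.6,12,26.1,-0.052,-0.407,-0.243,6.5, -41.6,12,26.1,-0.052,-0.407,-0.243,6.5, -41.6,12,26.1,-0.052,-0.407,-0.243,6.5, -41.6,12,26.1,-0.052,-0.407,-0.243,6.5, -41.6,12,26.1,-0.052,-0.407,-0.243,6.5, -41.6,12,26.1,-0.052,-0.407,-0.243,6.5, -41.6,12,26.1,-0.052,-0.407,-0.243,6.5, -41.6,12,26.1,-0.052,-0.407,-0.243,6.5, -41.6,12,26.1,-0.052,-0.407,-0.243,6.5, -41.6,12,26.1,-0.052,-0.407,-0.243,6.5]' ; python3 - <<'E'
from go import *
state();rows([.4265,.269,.16],-.235)
E
```

```text
t: 21.77
tcp_pos: [0.4543, 0.1905, 0.1597]
tool_rot: [-0.7, 0.087, -0.079, 0.704]
force: [0.9, 0.8, 0.2]
finger_gap: 0.757
t 21.77 tcp [0.4543 0.1905 0.1597] F [0.9 0.8 0.2] gap 64.6 q [ 0.16  0.49  1.84  0.01  0.82 -1.18]
tool x [ 0.972 -0.233 -0.013] z [0.233 0.972 0.004]
shift cm [-4.53  0.06  6.98]
  rot [-0.004 -0.    -0.013] option 0
  rot [ 0.02   3.141 -0.007] option 1
```

```bash
python3 -m handwheel '[-4.6,0,6.9,-0.004,0,-0.01,6.5, -4.6,0,6.9,-0.004,0,-0.01,6.5, -4.6,0,6.9,-0.004,0,-0.01,6.5, -4.6,0,6.9,-0.004,0,-0.01,6.5]' ; python3 - <<'E'
from go import *
state();rows([.4265,.269,.02],-.235);snap('wrist','w11.png')
E
```

```text
t: 22.1
tcp_pos: [0.4253, 0.2688, 0.1606]
tool_rot: [-0.702, 0.082, -0.08, 0.703]
force: [0.5, -0.7, 0.2]
finger_gap: 0.763
t 22.1 tcp [0.4253 0.2688 0.1606] F [ 0.5 -0.7  0.2] gap 65.1 q [ 0.34  0.5   1.82  0.    0.83 -1.  ]
tool x [ 0.974 -0.227 -0.003] z [0.227 0.974 0.   ]
shift cm [ 0.16 14.06  0.05]
  rot [-0.     0.006 -0.003] option 0
  rot [-0.005 -3.136  0.   ] option 1
```

View pics/w11.png

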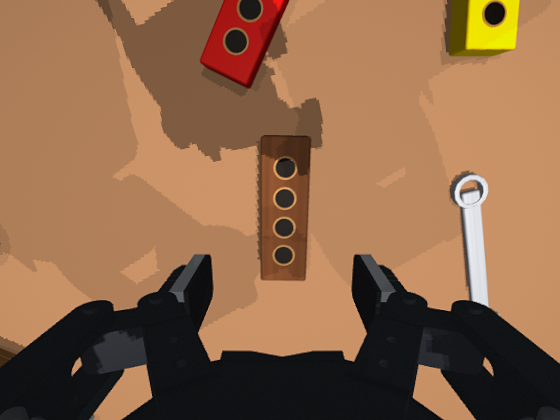

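Block125 (four bores, brown) is at (285,210) and nearly square; the red (245,40) and yellow (485,25) ones are clear. Grip.

```bash
python3 -m handwheel '[0.1,4,0.1,0,0.01,0,6.5, 0.1,8,0.1,0,0.01,0,6.5, 0.1,11,0.1,0,0.01,0,6.5, 0.1,13,0.1,0,0.01,0,6.5, 0.1,13.9,0.1,0,0.01,0,6.5, 0.1,13.9,0.1,0,0.01,0,6.5, 0.1,13.9,0.1,0,0.01,0,3.5, 0.1,13.9,0.1,0,0.01,0,3.5, 0.1,13.9,0.1,0,0.01,0,3.5, 0.1,13.9,0.1,0,0.01,0,3.5]' 40; python3 - <<'E'
from go import *
state()
E
python3 -m handwheel '[0,-4,0,0,0,0,3.5, 0,-8,0,0,0,0,3.5, 0,-12,0,0,0,0,3.5, 0,-14,0,0,0,0,3.5, 0,-14,0,0,0,0,3.5]' 40; python3 - <<'E'
from go import *
state();rows(deck(-.09,.1125+.001,.0234+.06),tilt=True)
E
```

```text
t: 22.98
tcp_pos: [0.4281, 0.2678, 0.0232]
tool_rot: [-0.701, 0.086, -0.086, 0.702]
force: [0.3, -1.0, 3.8]
finger_gap: 0.461
t 22.98 tcp [0.4281 0.2678 0.0232] F [ 0.3 -1.   3.8] gap 39.4 q [ 0.34  0.76  1.88  0.    0.5  -0.99]
tool x [ 0.97  -0.242 -0.001] z [0.242 0.97  0.002]
t: 23.4
tcp_pos: [0.4304, 0.2688, 0.1671]
tool_rot: [-0.7, 0.084, -0.088, 0.704]
force: [0.7, 0.8, -0.8]
finger_gap: 0.46
t 23.4 tcp [0.4304 0.2688 0.1671] F [ 0.7  0.8 -0.8] gap 39.3 q [ 0.34  0.49  1.81  0.    0.83 -0.99]
tool x [ 0.97  -0.241  0.006] z [0.241 0.97  0.006]
shift cm [ 26.62   3.7  -31.79]
  rot [0.044 0.395 0.262] option 0
  rot [ 0.363 -2.723 -0.061] option 1
```

```bash
python3 -m handwheel '[26.6,0,-31.8,0.044,0.395,0.262,3.5, 26.6,0,-31.8,0.044,0.395,0.262,3.5, 26.6,0,-31.8,0.044,0.395,0.262,3.5, 26.6,0,-31.8,0.044,0.395,0.262,3.5, 26.6,0,-31.8,0.044,0.395,0.262,3.5, 26.6,0,-31.8,0.044,0.395,0.262,3.5, 26.6,0,-31.8,0.044,0.395,0.262,3.5, 26.6,0,-31.8,0.044,0.395,0.262,3.5, 26.6,0,-31.8,0.044,0.395,0.262,3.5, 26.6,0,-31.8,0.044,0.395,0.262,3.5]' 40; python3 - <<'E'
from go import *
state();rows(deck(-.09,.1125+.001,.0232+.03),tilt=True)
E
```

```text
t: 24.23
tcp_pos: [0.6086, -0.1075, 0.1598]
tool_rot: [-0.639, 0.312, -0.13, 0.691]
force: [0.7, 0.6, -1.5]
finger_gap: 0.461
t 24.23 tcp [ 0.6086 -0.1075  0.1598] F [ 0.7  0.6 -1.5] gap 39.3 q [-0.38  0.72  1.35  0.06  1.34 -1.33]
tool x [ 0.771 -0.579 -0.265] z [ 0.598  0.801 -0.01 ]
shift cm [0.88 5.89 0.57]
  rot [ 0.01  -0.004 -0.008] option 0
  rot [0.013 3.138 0.015] option 1
```

```bash
python3 -m handwheel '[0.6,2,0.7,0.008,0,-0.005,3.5, 0.6,4.5,0.7,0.008,0,-0.005,3.5, 0.6,5.5,0.7,0.008,0,-0.005,3.5, 0.6,5.5,0.7,0.008,0,-0.005,3.5, 0.6,5.5,0.7,0.008,0,-0.005,3.5]' 40
python3 - <<'E'
from chk import *
F();rows(deck(-.09,.1135,.0232),tilt=True);snap('wrist','w12.png')
E
```

```text
t: 24.65
tcp_pos: [0.6046, -0.0942, 0.1054]
tool_rot: [-0.637, 0.31, -0.132, 0.694]
force: [0.6, -0.1, -1.6]
finger_gap: 0.461
t 24.65 tcp [ 0.6046 -0.0942  0.1054] F [ 0.6 -0.1 -1.6] gap 39.3 q [-0.37  0.78  1.4   0.07  1.22 -1.33]
tool x [ 0.773 -0.579 -0.261] z [ 0.599  0.801 -0.003]
deck [-95.2 116.6  56.8] F [ 0.9  0.2 -1.4]
shift cm [ 0.53  3.36 -0.3 ]
  rot [ 0.002 -0.003 -0.005] option 0
  rot [7.000e-03 3.139e+00 3.000e-03] option 1
```

View pics/w12.png

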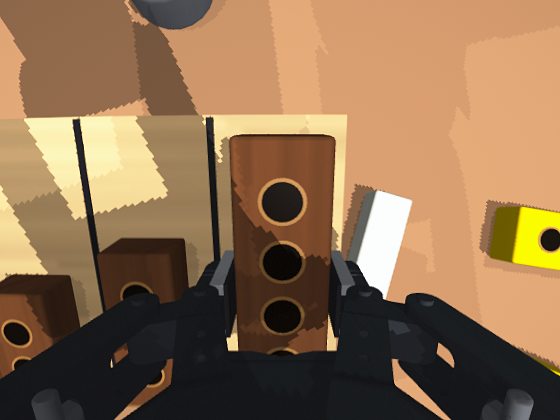

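```bash
python3 - <<'E'
from go import *
s=snap('wrist')
P=onplane(s,[(210,118),(216,225),(347,115),(345,165)],DO,DR[:,2]);print(np.round((P-DO)@DR*1000,1))
st=manip.sense();T=R.from_quat(st['tool_rot']).as_matrix()
P=onplane(s,[(230,142),(335,142),(282,202),(282,263),(282,316)],st['tcp_pos']-T[:,1]*.0048,T[:,1])
print(np.round((P-st['tcp_pos'])@T*1000,1))
E
python3 -m handwheel '[0.5,1,-0.3,0,0,-0.003,3.5, 0.5,2,-0.3,0,0,-0.003,3.5, 0.5,2.8,-0.3,0,0,-0.003,3.5, 0.5,3.2,-0.3,0,0,-0.003,3.5, 0.5,3.2,-0.3,0,0,-0.003,3.5]' 40;python3 chk.py
```

```text
[[-165.5   76.1    0. ]
 [-104.    76.1    0. ]
 [-166.9  151.2    0. ]
 [-139.5  151.3   -0. ]]
[[-61.4  -4.8 -20.6]
 [-61.4  -4.8  17.6]
 [-39.   -4.8  -1.7]
 [-13.9  -4.8  -1.7]
 [ 10.4  -4.8  -1.7]]
t: 25.17
tcp_pos: [0.6002, -0.095, 0.073]
tool_rot: [-0.637, 0.309, -0.134, 0.693]
force: [-0.6, -0.7, -0.8]
finger_gap: 0.458
t 25.17 tcp [ 0.6002 -0.095   0.073 ] F [-0.6 -0.7 -0.8] gap 39.1 q [-0.37  0.82  1.43  0.07  1.15 -1.34]
tool x [ 0.773 -0.58  -0.258] z [ 0.599  0.801 -0.003]
deck [-89.8 113.4  24.7] F [ 0.2 -0.9 -0.8]
```

```bash
python3 -m handwheel '[0,0.1,0,0.003,0,0,3.5, 0,0.2,0,0.003,0,0,3.5, 0,0.3,0,0.003,0,0,3.5, 0,0.3,0,0.003,0,0,3.5]' 40;python3 chk.py
```

```text
t: 25.5
tcp_pos: [0.6006, -0.0951, 0.072]
tool_rot: [-0.636, 0.308, -0.135, 0.694]
force: [-0.1, -0.4, 4.2]
finger_gap: 0.457
t 25.5 tcp [ 0.6006 -0.0951  0.072 ] F [-0.1 -0.4  4.2] gap 39.1 q [-0.37  0.82  1.43  0.08  1.14 -1.34]
tool x [ 0.774 -0.58  -0.256] z [0.6   0.8   0.001]
deck [-89.2 113.6  23.9] F [-1.  -0.4  4.1]
```

```bash
python3 -m handwheel '[0.5,0,0,0,0,0,3.5, 1,0,0,0,0,0,3.5, 1.5,0,0,0,0,0,3.5, 2,0,0,0,0,0,3.5, 2.4,0,0,0,0,0,3.5, 2.5,0,0,0,0,0,3.5, 2.5,0,0,0,0,0,3.5]' 40;python3 chk.py
```

```text
t: 26.08
tcp_pos: [0.6197, -0.1092, 0.0657]
tool_rot: [-0.636, 0.308, -0.135, 0.695]
force: [-1.4, 0.3, 5.4]
finger_gap: 0.462
t 26.08 tcp [ 0.6197 -0.1092  0.0657] F [-1.4  0.3  5.4] gap 39.5 q [-0.38  0.85  1.37  0.07  1.18 -1.35]
tool x [ 0.773 -0.58  -0.257] z [0.6   0.8   0.001]
deck [-64.7 113.7  23.9] F [-2.6 -0.6  4.9]
```

```bash
python3 -m handwheel '[0.2,0,0,0,0,0,3.5, 0.4,0,0,0,0,0,3.5, 0.6,0,0,0,0,0,3.5, 0.6,0,0,0,0,0,3.5]' 40;python3 chk.py
```

```text
t: 26.42
tcp_pos: [0.6232, -0.1118, 0.0645]
tool_rot: [-0.635, 0.31, -0.134, 0.695]
force: [-3.0, 3.2, 7.9]
finger_gap: 0.458
t 26.42 tcp [ 0.6232 -0.1118  0.0645] F [-3.   3.2  7.9] gap 39.1 q [-0.38  0.86  1.36  0.07  1.19 -1.35]
tool x [ 0.773 -0.579 -0.26 ] z [0.6   0.8   0.001]
deck [-60.2 113.7  23.9] F [-6.2  0.8  6.6]
```

```bash
python3 -m handwheel '[0.2,0,0,0,0,0,3.5, 0.3,0,0,0,0,0,3.5, 0.3,0,0,0,0,0,3.5]' 40;python3 chk.py
```

```text
t: 26.67
tcp_pos: [0.6232, -0.1118, 0.0645]
tool_rot: [-0.635, 0.312, -0.131, 0.695]
force: [-8.6, 5.4, 13.4]
finger_gap: 0.459
t 26.67 tcp [ 0.6232 -0.1118  0.0645] F [-8.6  5.4 13.4] gap 39.2 q [-0.38  0.86  1.35  0.07  1.2  -1.35]
tool x [ 0.771 -0.578 -0.266] z [0.6 0.8 0. ]
deck [-60.1 113.7  23.9] F [-13.2  -0.8  10.3]
```

```bash
python3 -m handwheel '[-0.25,-0.1,0,0,0,0,3.5, -0.25,-0.1,0,0,0,0,3.5, -0.25,-0.1,0,0,0,0,5.5, -0.25,-0.1,0,0,0,0,5.5, -0.25,-0.1,0,0,0,0,5.5, -0.25,-0.1,0,0,0,0,5.5, -0.25,-2,0,0,0,0,5.5, -0.25,-5,0,0,0,0,5.5, -0.25,-9,0,0,0,0,6.5, -0.25,-11,0,0,0,0,6.5]' 40; python3 - <<'E'
from chk import *
F();snap('wrist','w13.png');rows([.40,.25,.30],-.3)
E
```

```text
t: 27.5
tcp_pos: [0.6498, -0.1318, 0.173]
tool_rot: [-0.637, 0.306, -0.138, 0.694]
force: [0.8, -0.6, 1.1]
finger_gap: 0.76
t 27.5 tcp [ 0.6498 -0.1318  0.173 ] F [ 0.8 -0.6  1.1] gap 64.9 q [-0.4   0.75  1.22  0.06  1.41 -1.34]
tool x [ 0.775 -0.581 -0.25 ] z [0.6   0.8   0.002]
deck [-55.8 113.5 137.3] F [ 0.7 -0.   1.3]
shift cm [-44.86  -1.46  15.53]
  rot [-0.046 -0.342 -0.242] option 0
  rot [ 0.341  2.779 -0.065] option 1
```

View pics/w13.png

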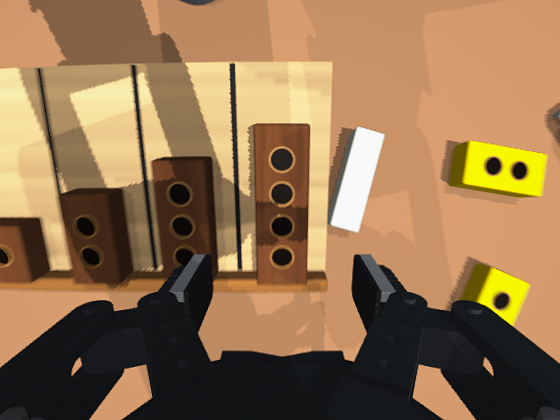

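Block125 is on the stop at (282,205). Moving the arm clear for a final top view.

```bash
python3 -m handwheel '[-5,-6,4,0,0,0,6.5, -20,-4,10,0,0,-0.1,6.5, -44,-2,30,0,-0.3,-0.2,6.5, -44,-2,30,0,-0.3,-0.2,6.5, -44,-2,30,0,-0.3,-0.2,6.5, -44,-2,30,0,-0.3,-0.2,6.5, -44,-2,30,0,-0.3,-0.2,6.5, -44,-2,30,0,-0.3,-0.2,6.5, -44,-2,30,0,-0.3,-0.2,6.5, -44,-2,30,0,-0.3,-0.2,6.5]'; python3 - <<'E'
from go import *
state()
s=snap('top','t14.png');f=s['frame']
a=cv2.resize(f[145:285,275:435][:,:,::-1],None,fx=4,fy=4,interpolation=cv2.INTER_CUBIC);cv2.imwrite('pics/t14c.png',a)
E
```

```text
t: 28.38
tcp_pos: [0.5282, 0.2436, 0.2778]
tool_rot: [-0.676, 0.136, -0.107, 0.716]
force: [0.4, -0.2, 0.1]
finger_gap: 0.761
t 28.38 tcp [0.5282 0.2436 0.2778] F [ 0.4 -0.2  0.1] gap 65.0 q [ 0.21  0.44  1.51  0.07  1.21 -1.04]
tool x [ 0.94  -0.338 -0.05 ] z [0.341 0.939 0.048]
```

View pics/t14.png

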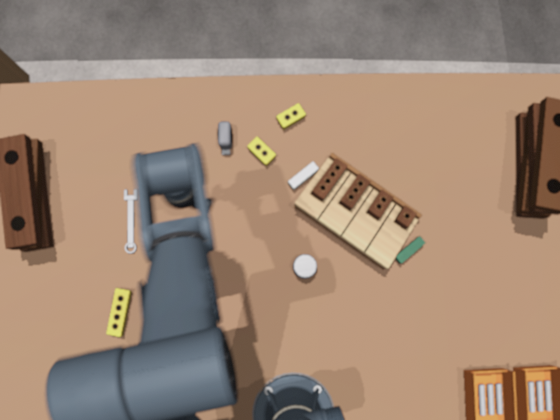

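View pics/t14c.png

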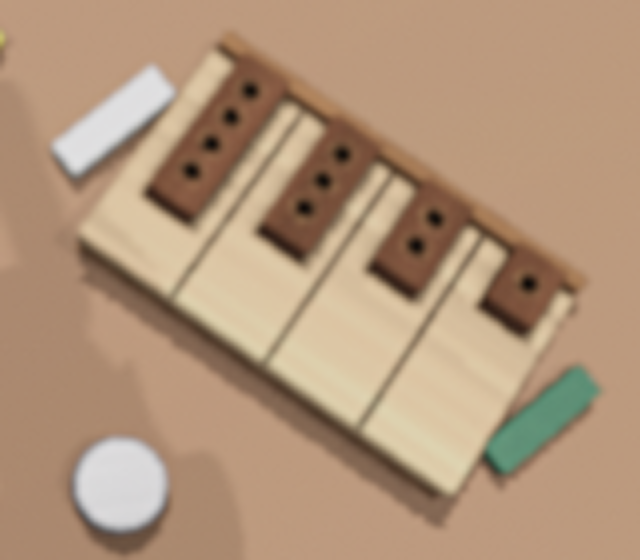

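The four blocks stand in order against the stop; tin, tape and wrench have not moved. One numeric check of the bores in this view.

```bash
python3 - <<'E'
from go import *
s=snap('top')
px=lambda a:(275+a[0]/4-.4,145+a[1]/4-.4)
P=onplane(s,[px(a) for a in [(250,90),(191,171),(342,154),(304,207),(434,218),(415,245),(528,284)]],DO+.028*DR[:,2],DR[:,2])
print(np.round((P-DO)@DR*1000,1))
P=onplane(s,[px(a) for a in [(303,112),(175,295),(392,175),(267,361),(483,238),(360,428)]],DO,DR[:,2])
print(np.round((P-DO)@DR*1000,1))
E
```

```text
[[ -23.2  113.7   28. ]
 [ -98.9  113.7   28. ]
 [ -23.6   38.2   28. ]
 [ -73.1   38.9   28. ]
 [ -23.8  -36.9   28. ]
 [ -49.   -36.2   28. ]
 [ -24.4 -113.5   28. ]]
[[   2.    76.4    0. ]
 [-166.7   75.3    0. ]
 [   1.     1.4    0. ]
 [-167.7    0.9    0. ]
 [   0.9  -74.4    0. ]
 [-168.8  -74.1    0. ]]
```

```bash
python3 -c "
from station import manip
print(manip.sign_off())"
```

```text
the job is handed in; nothing more can be done
None
```

I racked all four brown oak blocks with bores up and handed the job in at about 28.5 s. In order from the green bar to the white bar they are block50, block75, block100 and block125.

- **Seating:** I slid each block down until the force rose to 11–13 N and it stopped moving, then let go and backed away.
- **Final top view:** The blocks lie within about 1.5 mm of their lane centres. The first bore of every block is 23–24 mm from the stop, so the ends line up.
- **Bystanders:** The tape measure, tin, wrench and yellow look-alikes had not visibly moved. The red look-alike was hidden behind the arm in that view, so I did not see it again, but no move went near it.
- **Disagreement:** The top and wrist cameras differed by about 3–4 mm. The stop contact was where the known block lengths put it, so I relied on the contact.

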